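# Stamp a jar tag

### The arm

A 7-joint arm with a two-finger parallel gripper is mounted at the origin on the work surface. World frame = base frame: x ahead of the robot, y to its left, z up, the work surface at z = 0. Lengths are in mm, angles in rad, forces in N, time in s.
With the tool pointing down it reaches from about 350 to 900 mm from the base axis. Payload 8.1 kg.
Tool frame: the origin (TCP) lies midway between the tips of the shut fingers; the grasp point (between the pads) lies 19 mm behind it; z points along the fingers, y is the direction in which the jaws open and shut (so a half turn about z gives the same grasp; the last joint's range is limited). The gripper opens to 85 mm and grips with 20 to 120 N. Pads are 22 mm wide; open, the fingers measure 114 mm over their backs; the gripper's body (76 mm by 85 mm) begins 54 mm behind the grasp point. The pads swing forward as they close: fully open they stand 13 mm farther back than shut.
Start: joints at [-1.441, 0.434, 0.025, 1.573, -0.012, 1.134, -0.075], TCP at [144.217, 608.149, 191.423] pointing down, gripper open.
Joint ranges: [-2.62, 2.62], [-0.44, 2.09], [-1.27, 1.32], [0.08, 2.57], [-1.32, 4.46], [0.12, 2], [-2.74, 2.74]. Speed limits (rad/s): [2.22, 2.22, 3.01, 3.01, 3.14, 3.14, 3.14].

### API

Orientations are given as a 3x3 rotation matrix whose columns are the frame's x, y, z axes.
In Python, from rig import manip gives the robot as it stands. The module is installed in compiled form; this text tells all that it offers.
- The arm moves only by the tool play_rows, never from a script. Its argument "increments" is a list of rows, each a list of 3 entries, a list of its own where there are three numbers: the shift along the world's x, y, z in m, then the turn about the world's z in rad, then the finger opening in m, from 0 to 0.0854. In form: [[[x, y, z], twist, gripper], ...]. A call has 1 to 12 rows; each row shifts and turns the commanded pose from where the row before left it; what a row does not reach is not made up. A row lasts 1/10 s, in which the tool goes at most 50 mm and 8.59 degrees, less where a joint would pass 70% of its speed; a pose out of reach is approached as far as the arm can. A call with a gripper value outside its range is refused whole. The fingers move at their own pace and stop on an object; "squeeze" is the grip in N (left out, the last holds). Time passes only in rows, so rows that do not move let the fingers close. It gives the time, the measured TCP pose, the force and the opening at its end, in the units of the state.
- manip.sense(): the state, without advancing time (a new reading comes with each control period).
- manip.camera(name): name is "side" or "top" or "wrist"; returns (picture, depth): 400x640x3 uint8, blue, green, red; 400x640 float32, mm along the optical axis (not along the pixel's ray), 0 where there is no reading.
- manip.camera_model(name): a dict with "vfov" (degrees; the focal length in pixels is half the picture's height over the tangent of half this angle, whatever the lens; pixels are square), "cx", "cy" (the principal point, pixels), "D" ([k1, k2, p1, p2, k3] as OpenCV has them; the pictures are not rectified), "position" and "rotation" of the camera in the world. Camera axes: x right, y down, z forward; pixel columns grow to the right and rows downward; lengths in mm; the calibration is good to about 2 mm. A picture is of the moment at which its call begins: read the wrist's pose just before it. camera_model takes no time and is no camera call; for the wrist camera it gives the pose at the moment of the call.
- manip.hand_in(): hands the job in, once; it reports no verdict.
Trained networks look in the newest picture that a camera, given by its name, has taken for a name from the list of things; names that differ only in an ending like _2 or _b are one class to them, and where a whole thing is asked for, a point or a joint stands for the part that bears it (a point fixed in the world has none). Each returns a list of dicts, best first, with "p" (0 to 1); they miss things now and then, are a little off and sometimes report something else, mostly with a low value. They report only what shows in the picture. A call takes as long as a camera call. They do not tell look-alikes from the thing itself.
- manip.look_for(camera, thing): "box" ([left, top, right, bottom] as shares, 0 to 1, of the picture: columns of its width, rows of its height, round what is visible of it).
- manip.regions_of(camera, thing): "pixels" (400x640 bool, what is visible of it) and "box" ([left, top, right, bottom] as shares, 0 to 1, of the picture: columns of its width, rows of its height, round what is visible of it).
- manip.landmark_of(camera, thing): "position" ([row, column] as shares, 0 to 1, of the picture: columns of its width, rows of its height: a listed point, or the origin of a listed thing).
The state is a dict: "time_s": time; "q": joint angles; "dq": joint speeds; "effort": joint torques, N m; "tool_pos": TCP position; "orientation": TCP orientation; "contact_force": force on the tool from outside, world axes, zero at the start; "ft_torque": the same for the moment, N m; "opening": opening from 0.0 (shut) to 1.0 (fully open).
Only numpy, scipy, OpenCV 4.12 (cv2) and the standard library are available. Lean on these libraries where they do the work, as an engineer would, in place of code of your own. Each camera call takes 0.05 s, during which the arm holds its last target. There are 200 camera calls.

### The job

Take the wooden-handled stamp off its black storage base and print the top tag of the pile of oblong tags: press it down slowly, squarely and firmly in the middle of the tag, straight with the tag's long edges, hold it still for about a second without crushing the soft die, and lift it straight up, well clear, without smearing. Then put the stamp back fully home on its base and let go, letting the die press on nothing else on the way and leaving the other things where they are.

Things in the scene. Friction and masses are not known exactly. Their poses are not given: they have to be found in the camera images.
- stamp: pre-inked stamp, 150 g, upright on its base. Grey mount 68 x 48 x 12 mm (x, y, z), black neck 50 x 30 mm up to z = 18 mm, then a wooden grip block 40 (x) x 24 (y) mm up to z = 54 mm with a rounded top to 66 mm: take it across the 24 mm with 50 N or more. Origin: centre of the mount's underside, z up. Below it hangs the soft die, 46 x 26 mm, to z = -5.5 mm. Either way round is alike
- die_a: the +x +y quarter of the stamp's soft die, face 22 x 12 mm, 5.5 mm below its origin (level with the mount's underside). It yields 1 mm per 2 N on it (whole die: 1 mm per 8 N), 3.5 mm at most. It prints when pressed with 2.5 to 5 N (whole die 10 to 20 N, aim for 15 N); over 6.5 N crushes it
- die_b: the +x -y quarter of the stamp's soft die, face 22 x 12 mm, 5.5 mm below its origin (level with the mount's underside). It yields 1 mm per 2 N on it (whole die: 1 mm per 8 N), 3.5 mm at most. It prints when pressed with 2.5 to 5 N (whole die 10 to 20 N, aim for 15 N); over 6.5 N crushes it
- die_c: the -x +y quarter of the stamp's soft die, face 22 x 12 mm, 5.5 mm below its origin (level with the mount's underside). It yields 1 mm per 2 N on it (whole die: 1 mm per 8 N), 3.5 mm at most. It prints when pressed with 2.5 to 5 N (whole die 10 to 20 N, aim for 15 N); over 6.5 N crushes it
- die_d: the -x -y quarter of the stamp's soft die, face 22 x 12 mm, 5.5 mm below its origin (level with the mount's underside). It yields 1 mm per 2 N on it (whole die: 1 mm per 8 N), 3.5 mm at most. It prints when pressed with 2.5 to 5 N (whole die 10 to 20 N, aim for 15 N); over 6.5 N crushes it
- stamp_base: black storage base, fixed, 78 x 58 x 12 mm, with a recess 54 x 34 mm, 8 mm deep, for the die. Origin: centre of its underside, x along its length. Home means: the mount flat on the base's rim, stamp origin 12 mm above the base's origin, the die hanging free in the recess (4 mm of play all round), long sides parallel, either way round
- tag_tray: low aluminium tray, fixed, 104 x 74 mm, rim 6 mm high, with a pile of oblong kraft tags 90 x 60 mm centred in it and parallel with it. Origin: centre of the tray's underside, x along the tags' long edges. The top tag lies 8 to 30 mm above the origin, by how many are left; this is not measured, find it by touch. The pile is hard and does not shift
- jar: bystander: empty open glass storage jar, 100 mm wide, 170 mm high; origin under its centre
- clip_box: bystander: red container with a clip-down lid, 138 x 208 x 114 mm (x, y, z); origin under its centre
- scoop_holder: bystander: chrome bell-shaped scoop holder, 112 mm wide at the mouth, 115 mm high; origin under its centre
- scoop: bystander: lime plastic scoop lying flat, 62 mm wide, from 124 mm behind to 83 mm ahead of its origin along x, 45 mm high
- knob_stamp: bystander: another stamp, round, 46 mm wide with a turned knob, 72 mm high; origin under its centre
- round_tags: bystander: square tray 70 x 70 mm with a pile of round tags, 18 mm high; origin under its centre
- pen_pot: bystander: dark steel pot with pens, 68 mm wide, 165 mm high with the pens; origin under its centre
There are look-alikes about, which are no part of the job. Several things look just like the tag_tray: the one meant starts nearest to the robot's base.

How it is judged:
By the outcome, as a careful person would: the job done as asked, in the order asked, and still so for the second after the job is handed in, with the robot touching nothing.
It also fails if it takes over 67 s, if anything falls off the work surface, if the arm or the gripper's body presses on something with over 40 N, if the wrist force passes 120 N, or if a joint passes its speed limit or range.

## Working session

There is one attempt and no reset: what is moved stays moved. The work goes in short steps, Python scripts to look and compute and a tool call to move; the robot and the scene stay as the last step left them, time stands still between calls to the robot, and variables do not carry over. Pictures are saved under pics/ and viewed, about 8 in all and at most 12, crops included, and the job is handed in when it is done.

Besides the shell and the picture viewer there is one more tool, called after "Request:" by a JSON object that holds its "api" and its "payload", one argument or row to a line. play_rows: Moves the arm, as the interface text tells. Its arguments: {"type":"object","properties":{"increments":{"type":"array","items":{"type":"array"}},"squeeze":{"type":"number"}},"required":["increments"]}

```bash
mkdir -p pics
cat > h.py <<'E'
import numpy as np, cv2
from rig import manip
def K(m):
    f=200/np.tan(np.radians(m["vfov"]/2)); return np.array([[f,0,m["cx"]],[0,f,m["cy"]],[0,0,1.]])
def pts(m,uv,d):
    uv=np.asarray(uv,float).reshape(-1,1,2); n=cv2.undistortPoints(uv,K(m),np.array(m["D"],float)).reshape(-1,2)
    c=np.c_[n,np.ones(len(n))]*np.asarray(d,float).reshape(-1,1)
    return c@np.array(m["rotation"]).T+np.array(m["position"])
def onz(m,uv,z):
    p=pts(m,uv,np.ones(len(np.reshape(uv,(-1,2))))); o=np.array(m["position"]); r=p-o
    return o+r*((z-o[2])/r[:,2])[:,None]
def cloud(m,d,mask=None):
    ok=(d>0) if mask is None else (d>0)&mask
    v,u=np.nonzero(ok); return pts(m,np.c_[u,v],d[ok]),np.c_[u,v]
E
python3 - <<'E'
from h import *
s=manip.sense(); print(s)
for c in("top","side"):
    m=manip.camera_model(c); p,d=manip.camera(c); cv2.imwrite(f"pics/{c}0.png",p); np.savez(f"{c}0.npz",p=p,d=d); print(c,m)
    for t in("stamp","stamp_base","tag_tray","knob_stamp"):
        for r in manip.regions_of(c,t)[:5]:
            P,_=cloud(m,d,r["pixels"])
            print(c,t,round(r["p"],2),np.round(np.array(r["box"])*[640,400,640,400]),np.round(np.median(P,0)) if len(P) else None, np.round(np.percentile(P[:,2],[2,98])) if len(P) else 0)
E
```

```text
{'time_s': 0.0, 'q': array([-1.44057922,  0.43520928,  0.02499688,  1.57412173, -0.01160674,
        1.13398373, -0.07513527]), 'dq': array([-5.69201802e-05, -4.94843301e-04,  4.99718282e-04,  7.94759756e-04,
       -5.31195169e-04, -6.37165936e-04,  1.42152344e-03]), 'effort': array([ 3.98864950e-04, -6.70450401e+01,  1.02548473e+00, -3.16219461e+01,
        1.55516976e-02,  1.23909133e-02,  1.69106073e-05]), 'tool_pos': array([144.14004386, 607.56059891, 190.62527926]), 'orientation': array([[-9.72990338e-01,  2.30845737e-01, -2.19465791e-04],
       [ 2.30845795e-01,  9.72989096e-01, -1.56151983e-03],
       [-1.46932375e-04, -1.57000646e-03, -9.99998757e-01]]), 'contact_force': array([ 0.76962579, -0.65602874, -0.38861693]), 'ft_torque': array([-0.02302951,  0.03311421,  0.00902093]), 'opening': 0.999009955296437}
top {'vfov': 51.768406720621996, 'cx': 324.842030644749, 'cy': 208.4541143345353, 'D': array([-0.07759514,  0.        ,  0.        ,  0.        ,  0.        ]), 'position': array([513.82621235, -14.33340362, 973.67385611]), 'rotation': array([[ 0.02262237, -0.99500494, 
[... 551 characters left out ...]
992, 'cx': 315.98492932062146, 'cy': 200.92381465650897, 'D': array([-0.12363103,  0.        ,  0.        ,  0.        ,  0.        ]), 'position': array([ 221.47187247, -811.55863602,  592.05718206]), 'rotation': array([[ 0.88333084, -0.24574822,  0.39916719],
       [-0.46870154, -0.45079556,  0.75967245],
       [-0.00674536, -0.85813237, -0.51338419]])}
side stamp 0.88 [210. 180. 248. 215.] [475. 116.  33.] [ 2. 76.]
side stamp_base 0.7 [211. 204. 249. 222.] [469. 102.   8.] [-0. 15.]
side tag_tray 0.8 [231. 170. 272. 188.] [585. 251.   3.] [-1.  7.]
side tag_tray 0.71 [279. 265. 340. 291.] [ 514. -201.    4.] [-0.  8.]
side knob_stamp 0.8 [261. 198. 284. 233.] [535.  -4.  25.] [ 2. 72.]
```

View pics/top0.png

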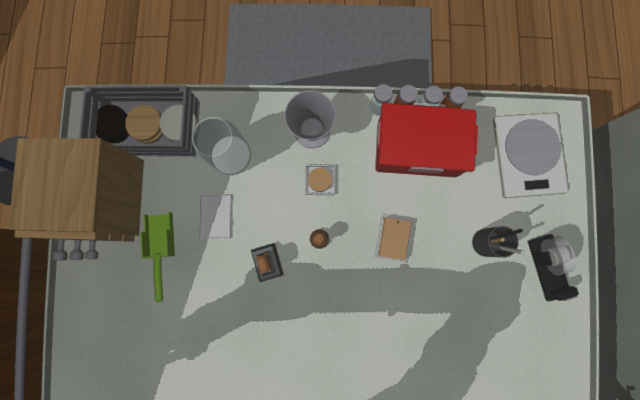

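View pics/side0.png

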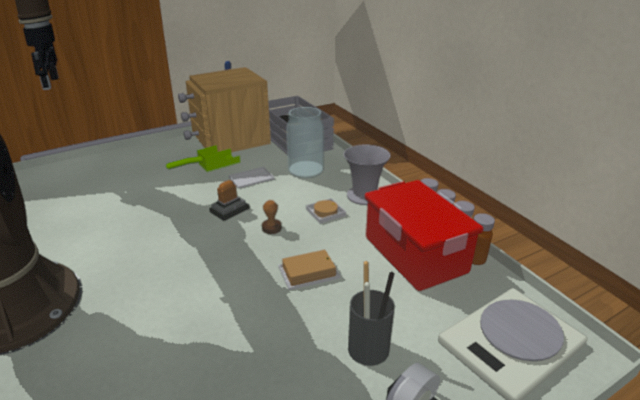

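The brown-topped tray shows at top px (395,238) and side px (310,268), about 570 mm from the base. A pale, pile-less tray shows at top px (216,217), about 640 mm. The nearer brown one fits the text. The stamp is at top px (266,262). Next I'll estimate poses from the depth.

Run:
```python
from h import *
for c in("top","side"):
    z=np.load(f"{c}0.npz"); m=manip.camera_model(c); P,uv=cloud(m,z["d"])
    for n,(x,y,r),lo,hi in(("base",(480,112,60),5,30),("grip",(480,112,45),35,90),("tray",(530,-175,75),3,50),("tagtop",(530,-175,75),12,50),("tray2",(585,254,70),3,50)):
        k=(np.hypot(P[:,0]-x,P[:,1]-y)<r)&(P[:,2]>lo)&(P[:,2]<hi); Q=P[k]
        if len(Q)<5: print(c,n,len(Q));continue
        print(c,n,len(Q),cv2.minAreaRect(Q[:,:2].astype(np.float32)),np.round(np.percentile(Q[:,2],[5,50,95]),1))
a=cv2.imread("pics/top0.png"); b=cv2.imread("pics/side0.png")
cv2.imwrite("pics/crop.png",np.vstack([cv2.resize(a[180:300,180:440],None,fx=3,fy=3,interpolation=2)[:, :780],cv2.resize(b[160:300,200:360],(780,240))])[:600])
```

```text
top base 565 ((482.5054626464844, 108.96356201171875), (82.57902526855469, 90.49203491210938), 17.817991256713867) [ 9.5 22.4 28.1]
top grip 222 ((478.39434814453125, 125.19918823242188), (41.283634185791016, 24.386558532714844), 20.830860137939453) [43.8 73.7 79.4]
top tray 1388 ((528.88134765625, -177.18588256835938), (139.03411865234375, 143.7225799560547), 51.370426177978516) [ 3.5 23.9 27.2]
top tagtop 1084 ((540.6571044921875, -169.2857666015625), (62.30924606323242, 91.45020294189453), 81.39547729492188) [21.4 24.6 27.5]
top tray2 589 ((586.5975341796875, 255.88107299804688), (124.49235534667969, 135.45831298828125), 17.297985076904297) [3.1 4.1 7.3]
side base 477 ((480.4056396484375, 125.37115478515625), (80.42695617675781, 61.64760971069336), 16.397245407104492) [ 6.4 17.7 27.7]
side grip 330 ((478.7063293457031, 117.25798797607422), (26.09461212158203, 45.699310302734375), 86.37776947021484) [37.4 57.7 76. ]
side tray 1504 ((542.3603515625, -156.2128143310547), (105.22298431396484, 103.93950653076172), 81.91108703613281) [ 4.5 23.8 26.1]
side tagtop 1156 ((541.1381225585938, -168.9651336669922), (65.34137725830078, 90.19182586669922), 81.35322570800781) [14.5 24.4 26.2]
side tray2 273 ((590.2801513671875, 243.5492706298828), (100.98674011230469, 117.5986557006836), 88.28040313720703) [3.2 4.3 7.3]
```

View pics/crop.png

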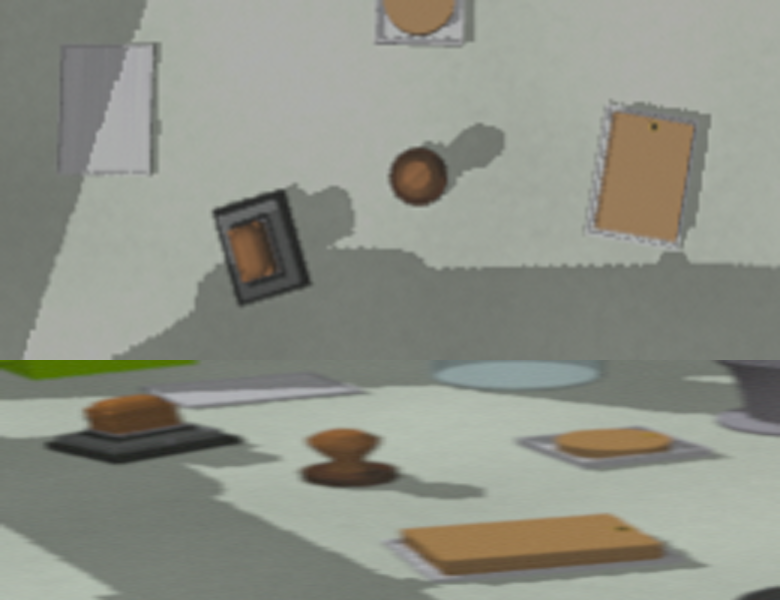

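Request:
{"api": "play_rows", "payload": {
  "increments": [
    [[0.028,-0.0407,0.003],0.046,0.085],
    [[0.028,-0.0407,0.003],0.046,0.085],
    [[0.028,-0.0407,0.003],0.046,0.085],
    [[0.028,-0.0407,0.003],0.046,0.085],
    [[0.028,-0.0407,0.003],0.046,0.085],
    [[0.028,-0.0407,0.003],0.046,0.085],
    [[0.028,-0.0407,0.003],0.046,0.085],
    [[0.028,-0.0407,0.003],0.046,0.085],
    [[0.028,-0.0407,0.003],0.046,0.085],
    [[0.028,-0.0407,0.003],0.046,0.085],
    [[0.028,-0.0407,0.003],0.046,0.085],
    [[0.028,-0.0407,0.003],0.046,0.085]
  ],
  "squeeze": 70
}}

```text
time_s: 1.7
tool_pos: [481.1, 118.0, 227.9]
orientation: [[-0.949, -0.316, 0.001], [-0.316, 0.949, 0.001], [-0.001, 0.0, -1.0]]
contact_force: [0.9, 0.2, -0.3]
opening: 0.995
```

Request:
{"api": "play_rows", "payload": {
  "increments": [
    [[0,0,0],0,0.085],
    [[0,0,0],0,0.085],
    [[0,0,0],0,0.085]
  ]
}}

```text
time_s: 2.0
tool_pos: [479.5, 120.9, 227.3]
orientation: [[-0.949, -0.315, -0.001], [-0.315, 0.949, 0.001], [0.0, 0.001, -1.0]]
contact_force: [-0.0, -0.2, 0.6]
opening: 0.997
```

```bash
cat >> h.py <<'E'
def state():
    s=manip.sense(); R=s["orientation"]; print("t%.2f"%s["time_s"],np.round(s["tool_pos"],1),"jaw",round(np.degrees(np.arctan2(R[1,1],R[0,1])),2),"z",np.round(R[:,2],4),"F",np.round(s["contact_force"],1),"M",np.round(s["ft_torque"],2),"q",np.round(s["q"],2),"op",round(s["opening"]*85.4,1))
    return s
E
python3 - <<'E'
from h import *
state()
m=manip.camera_model("wrist"); p,d=manip.camera("wrist"); cv2.imwrite("pics/w1.png",p); np.savez("w1.npz",p=p,d=d)
print(m)
P,uv=cloud(m,d)
for n,lo,hi,r in(("base",5,30,60),("mount",20,30,60),("rim",7,16,60),("grip",40,63,45)):
    k=(np.hypot(P[:,0]-480,P[:,1]-119)<r)&(P[:,2]>lo)&(P[:,2]<hi); Q=P[k]
    if len(Q)>5: print(n,len(Q),cv2.minAreaRect(Q[:,:2].astype(np.float32)),np.round(np.percentile(Q[:,2],[5,50,95]),1))
E
```

```text
t2.00 [479.5 120.9 227.3] jaw 108.35 z [-6.e-04  5.e-04 -1.e+00] F [-0.  -0.2  0.6] M [-0.04 -0.02  0.02] q [-0.58  0.19  0.26  1.85 -0.05  1.12  1.6 ] op 85.1
{'vfov': 71.60294102465183, 'cx': 319.10840499146025, 'cy': 202.73700579153774, 'D': array([-0.00687114,  0.        ,  0.        ,  0.        ,  0.        ]), 'position': array([398.56763782,  94.28174262, 410.14717386]), 'rotation': array([[-3.14515045e-01,  8.97475626e-01,  3.09221258e-01],
       [ 9.49252374e-01,  2.97519564e-01,  1.01990387e-01],
       [-4.65487706e-04,  3.25606525e-01, -9.45505248e-01]])}
base 1328 ((478.07391357421875, 127.22022247314453), (78.46532440185547, 57.15377426147461), 17.407211303710938) [11.  23.3 28.2]
mount 832 ((477.0874328613281, 126.81480407714844), (68.6692123413086, 48.123512268066406), 18.60419273376465) [22.4 24.1 29.3]
rim 484 ((478.07391357421875, 127.22022247314453), (78.46532440185547, 57.15377426147461), 17.407211303710938) [10.2 12.1 13.3]
grip 54 ((458.1807861328125, 119.97248077392578), (1.0161728858947754, 22.431358337402344), 19.76647186279297) [44.9 53.1 60.5]
```

View pics/w1.png

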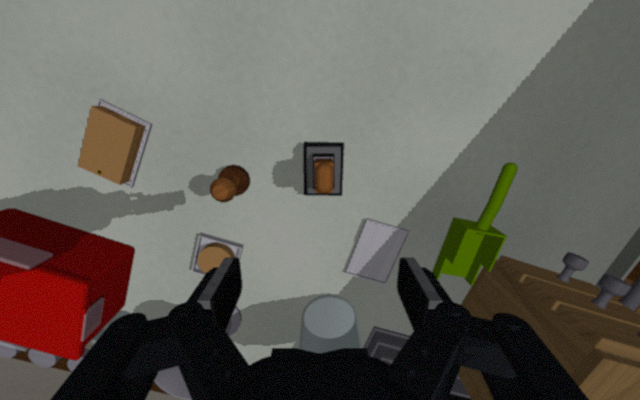

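The wrist picture shows the stamp on its base at (323,170), the tag tray at (113,143), the knob stamp at (230,182) and the pale tray at (377,248). The measured base rim is 78.5 x 57.2 mm at z 12, which matches the text.

Request:
{"api": "play_rows", "payload": {
  "increments": [
    [[-0.001,0.0025,-0.02],0,0.085],
    [[-0.001,0.0025,-0.02],0,0.085],
    [[0,0,-0.02],0,0.085],
    [[0,0,-0.015],0,0.085],
    [[0,0,0],0,0.085],
    [[0,0,0],0,0.085]
  ]
}}

```text
time_s: 2.65
tool_pos: [477.8, 125.7, 152.7]
orientation: [[-0.949, -0.315, -0.0], [-0.315, 0.949, 0.0], [0.0, 0.0, -1.0]]
contact_force: [0.2, 0.2, 0.5]
opening: 0.993
```

Run:
```python
from h import *
state()
m=manip.camera_model("wrist"); p,d=manip.camera("wrist"); cv2.imwrite("pics/w2.png",p); np.savez("w2.npz",p=p,d=d)
P,uv=cloud(m,d)
for n,lo,hi,r,c in(("mount",19,30,60,(478,126)),("rim",7,16,60,(478,126)),("base",5,30,60,(478,126)),("tag",14,50,75,(541,-169))):
    k=(np.hypot(P[:,0]-c[0],P[:,1]-c[1])<r)&(P[:,2]>lo)&(P[:,2]<hi); Q=P[k]
    if len(Q)>5: print(n,len(Q),cv2.minAreaRect(Q[:,:2].astype(np.float32)),np.round(np.percentile(Q[:,2],[5,50,95]),1))
    print(n, np.round([Q[:,0].min(),Q[:,0].max(),Q[:,1].min(),Q[:,1].max()]))
cv2.imwrite("pics/w2.png",cv2.resize(p[100:300,220:460],(720,600),interpolation=2))
```

```text
t2.65 [477.8 125.7 152.7] jaw 108.38 z [-4.e-04  1.e-04 -1.e+00] F [0.2 0.2 0.5] M [-0.02 -0.04 -0.02] q [-0.57  0.26  0.25  1.95 -0.08  0.94  1.61] op 84.8
mount 1210 ((476.7918701171875, 126.75328063964844), (67.86004638671875, 48.40874099731445), 18.81301498413086) [22.5 24.2 29.5]
mount [438. 516.  94. 159.]
rim 638 ((477.8608703613281, 126.66812133789062), (77.56486511230469, 58.0552864074707), 17.623807907104492) [10.6 12.1 13.6]
rim [433. 523.  88. 165.]
base 1875 ((477.85791015625, 126.66717529296875), (77.5710678100586, 58.0552864074707), 17.623809814453125) [11.3 23.6 29.2]
base [433. 523.  88. 165.]
tag 4960 ((539.4329223632812, -168.74305725097656), (63.105342864990234, 91.44056701660156), 80.57007598876953) [18.1 25.  26.3]
tag [ 490.  589. -206. -131.]
```

View pics/w2.png

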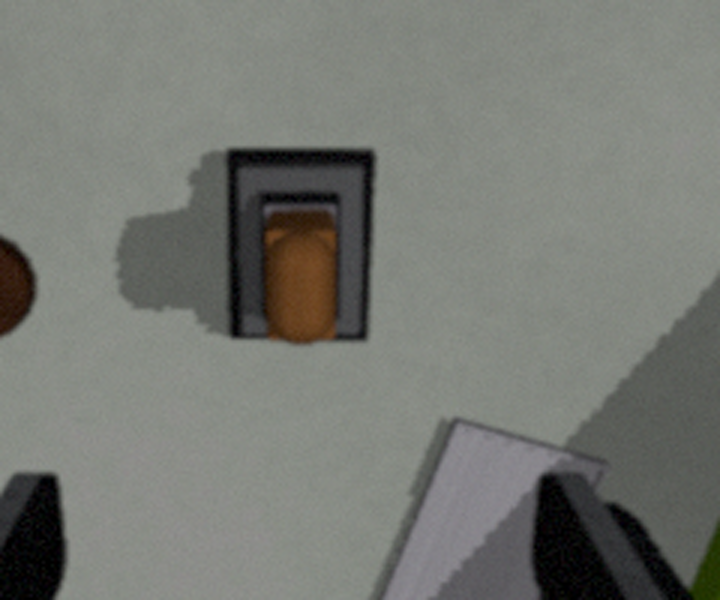

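Request:
{"api": "play_rows", "payload": {
  "increments": [
    [[-0.0005,0.001,-0.02],0,0.085],
    [[0,0,-0.025],0,0.07],
    [[0,0,-0.025],0,0.06],
    [[0,0,-0.02],0,0.05],
    [[0,0,-0.015],0,0.05],
    [[0,0,-0.008],0,0.05],
    [[0,0,-0.005],0,0.05],
    [[0,0,0],0,0.05],
    [[0,0,0],0,0.05],
    [[0,0,0],0,0.05]
  ],
  "squeeze": 70
}}

```text
time_s: 3.7
tool_pos: [478.3, 125.9, 35.1]
orientation: [[-0.95, -0.314, 0.001], [-0.314, 0.95, 0.001], [-0.001, 0.0, -1.0]]
contact_force: [-0.0, -0.9, -0.2]
opening: 0.584
```

Request:
{"api": "play_rows", "payload": {
  "increments": [
    [[-0.0005,0.001,0],0,0.035],
    [[0,0,0],0,0.028],
    [[0,0,0],0,0.02],
    [[0,0,0],0,0.015],
    [[0,0,0],0,0.015],
    [[0,0,0],0,0.015],
    [[0,0,0],0,0.015],
    [[0,0,0],0,0.015]
  ],
  "squeeze": 70
}}

```text
time_s: 4.5
tool_pos: [477.5, 126.4, 34.7]
orientation: [[-0.95, -0.313, 0.0], [-0.313, 0.95, -0.0], [-0.0, -0.0, -1.0]]
contact_force: [0.0, -1.0, 5.4]
opening: 0.179
```

Run:
```python
from h import *
state()
```

```text
t4.50 [477.5 126.4  34.7] jaw 108.26 z [ 4.e-04 -1.e-04 -1.e+00] F [ 0.  -1.   5.4] M [-0.48  0.16  0.06] q [-0.53  0.43  0.21  2.07 -0.15  0.65  1.67] op 15.3
```

Request:
{"api": "play_rows", "payload": {
  "increments": [
    [[0,0,0],0,0.005],
    [[0,0,0],0,0.005],
    [[0,0,0],0,0.005]
  ],
  "squeeze": 70
}}

```text
time_s: 4.8
tool_pos: [478.3, 128.3, 37.4]
orientation: [[-0.949, -0.314, 0.002], [-0.314, 0.949, 0.003], [-0.003, 0.002, -1.0]]
contact_force: [-11.8, 0.4, 45.3]
opening: 0.057
```

Run:
```python
from h import *
state()
p,d=manip.camera("side"); q,_=manip.camera("wrist")
cv2.imwrite("pics/g.png",np.hstack([cv2.resize(p[130:250,180:290],(400,436),interpolation=2),cv2.resize(q[100:400,180:460],(400,436))]))
```

```text
t4.80 [478.3 128.3  37.4] jaw 108.31 z [ 0.0025  0.003  -1.    ] F [-11.8   0.4  45.3] M [-0.06  2.42 -0.02] q [-0.53  0.43  0.21  2.07 -0.15  0.65  1.67] op 4.9
```

View pics/g.png

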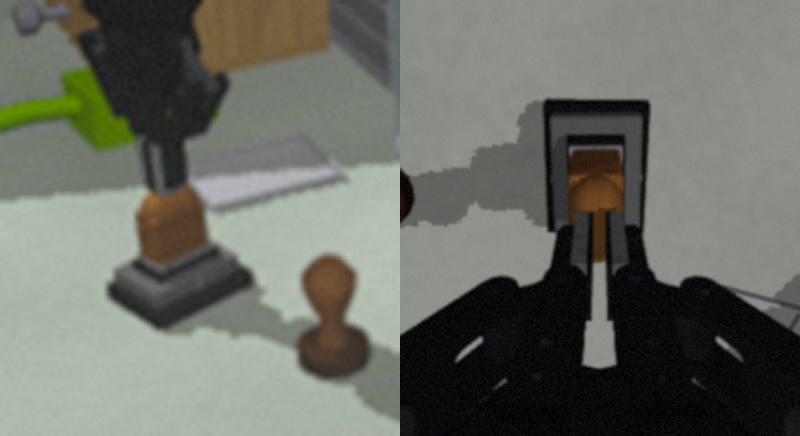

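The fingers didn't straddle the block; they sit over its top, at the far end, so the tool pose and camera measurement disagree. I'll open and back off, then measure the tips.

Request:
{"api": "play_rows", "payload": {
  "increments": [
    [[0,0,0],0,0.015],
    [[0,0,0.002],0,0.03],
    [[0,0,0.005],0,0.03],
    [[0,0,0.015],0,0.03],
    [[0,0,0.03],0,0.02],
    [[0,0,0.03],0,0.003],
    [[0,0,0],0,0.0],
    [[0,0,0],0,0.0],
    [[0,0,0],0,0.0]
  ]
}}

```text
time_s: 5.8
tool_pos: [476.5, 126.6, 115.6]
orientation: [[-0.949, -0.314, -0.001], [-0.314, 0.949, -0.0], [0.001, 0.0, -1.0]]
contact_force: [0.4, -0.4, -0.4]
opening: -0.001
```

Run:
```python
from h import *
s=state(); t=s["tool_pos"]
for c in("side","top","wrist"):
    p,d=manip.camera(c); m=manip.camera_model(c); cv2.imwrite(f"pics/{c}3.png",p); np.savez(f"{c}3.npz",p=p,d=d)
    P,uv=cloud(m,d)
    k=(np.hypot(P[:,0]-t[0],P[:,1]-t[1])<60)&(P[:,2]>85); Q=P[k]; u=uv[k]
    if len(Q): 
        i=np.argsort(Q[:,2])[:8]; print(c,"lowest",np.round(Q[i],0).tolist(),u[i[0]])
    if c!="wrist":
        r=np.array(m["rotation"]);v=r.T@(t-m["position"]); print("proj tcp",cv2.projectPoints(v.reshape(1,3),np.zeros(3),np.zeros(3),K(m),np.array(m["D"],float))[0].ravel())
    for n,lo,hi,r in(("rim",7,16,60),("mount",19,30,60),("grip",34,84,50)):
        k=(np.hypot(P[:,0]-478,P[:,1]-126)<r)&(P[:,2]>lo)&(P[:,2]<hi); Q=P[k]
        if len(Q)>5: print(c,n,len(Q),np.round(np.ravel(cv2.minAreaRect(Q[:,:2].astype(np.float32))[0]),1),np.round(cv2.minAreaRect(Q[:,:2].astype(np.float32))[1],1),round(cv2.minAreaRect(Q[:,:2].astype(np.float32))[2],1),np.round(np.percentile(Q[:,2],[5,50,95]),1))
p=cv2.imread("pics/side3.png"); q=cv2.imread("pics/wrist3.png")
cv2.imwrite("pics/g3.png",np.hstack([cv2.resize(p[100:240,170:300],(400,430),interpolation=2),cv2.resize(q[100:400,180:460],(400,430))]))
```

```text
t5.80 [476.5 126.6 115.6] jaw 108.29 z [-1.3e-03 -4.0e-04 -1.0e+00] F [ 0.4 -0.4 -0.4] M [0.06 0.01 0.01] q [-0.56  0.31  0.25  2.   -0.1   0.85  1.63] op -0.1
side lowest [[485.0, 124.0, 155.0], [479.0, 121.0, 155.0], [475.0, 121.0, 156.0], [477.0, 120.0, 156.0], [471.0, 117.0, 156.0], [482.0, 122.0, 156.0], [480.0, 123.0, 157.0], [472.0, 121.0, 157.0]] [225 151]
proj tcp [222.85788654 167.08502785]
side rim 191 [480.4 125.3] [79.7 60.5] 17.1 [ 7.4 11.7 15.1]
side mount 231 [478.8 125.4] [71.8 52.2] 15.1 [20.1 24.4 28.7]
side grip 343 [478.1 119.2] [26.2 45.3] 82.7 [35.9 57.3 75.7]
top lowest [[472.0, 97.0, 208.0], [472.0, 96.0, 208.0], [498.0, 102.0, 209.0], [472.0, 94.0, 209.0], [475.0, 94.0, 221.0], [475.0, 92.0, 222.0], [477.0, 89.0, 227.0], [498.0, 95.0, 228.0]] [266 270]
proj tcp [258.66075667 265.17042982]
top rim 123 [480.1 122.5] [78.6 50.2] 18.2 [ 9.3 12.  14.8]
top mount 174 [479.1 122.1] [68.9 39.1] 18.5 [21.2 24.2 28.5]
top grip 33 [480.3 118.4] [42.8 12.8] 15.4 [34.7 65.7 74.2]
wrist lowest [[465.0, 123.0, 159.0], [463.0, 129.0, 160.0], [464.0, 127.0, 160.0], [466.0, 121.0, 160.0], [464.0, 125.0, 160.0], [464.0, 127.0, 160.0], [467.0, 118.0, 160.0], [463.0, 128.0, 160.0]] [319 246]
wrist rim 793 [478.1 126.7] [78.1 58. ] 17.6 [10.1 12.2 13.5]
wrist mount 1478 [476.7 126.5] [67.4 48.1] 18.6 [22.7 24.2 29. ]
wrist grip 1349 [475.7 126.6] [40.6 24.7] 18.7 [43.6 74.1 78.4]
```

View pics/g3.png

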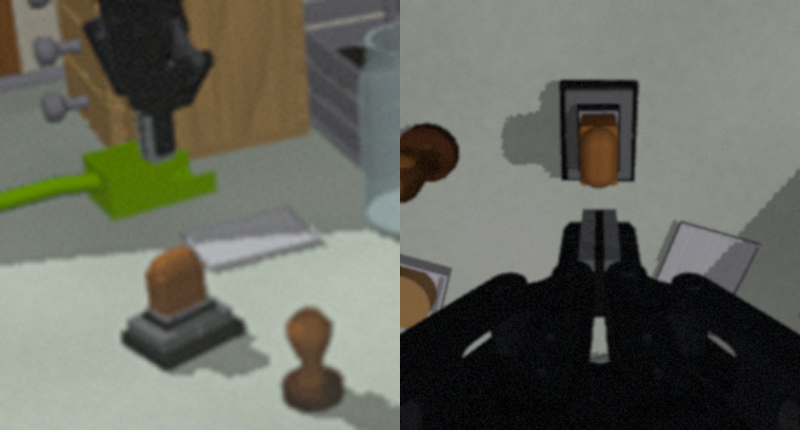

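The tips really stand about 40 mm above the reported TCP: depth shows them at z≈155 against a reported 115.6, and contact with the 78 mm dome came at a reported 37.4. xy agrees, and the stamp is undisturbed at (476.7,126.6). I'll carry a 40.5 mm z offset from here on.

Request:
{"api": "play_rows", "payload": {
  "increments": [
    [[0,0,0],0,0.05],
    [[0,0,0],0,0.05],
    [[0,0,-0.01],0,0.05],
    [[0,0,-0.02],0,0.05],
    [[0,0,-0.02],0,0.05],
    [[0,0,-0.02],0,0.05],
    [[0,0,-0.02],0,0.05],
    [[0,0,-0.015],0,0.05],
    [[0,0,-0.01],0,0.05],
    [[0,0,-0.004],0,0.05],
    [[0,0,0],0,0.05],
    [[0,0,0],0,0.05]
  ]
}}

```text
time_s: 7.15
tool_pos: [477.6, 126.8, -2.2]
orientation: [[-0.95, -0.314, 0.001], [-0.314, 0.95, 0.0], [-0.001, 0.0, -1.0]]
contact_force: [-0.6, 0.6, 0.1]
opening: 0.586
```

Run:
```python
from h import *
s=state(); t=s["tool_pos"]
p,d=manip.camera("side"); m=manip.camera_model("side"); cv2.imwrite("pics/s4.png",p)
P,uv=cloud(m,d)
k=(np.hypot(P[:,0]-t[0],P[:,1]-t[1])<60)&(P[:,2]>26)&(p[...,2][uv[:,1],uv[:,0]]<70)
Q=P[k]; i=np.argsort(Q[:,2])[:12]; print(np.round(Q[i]).tolist())
```

```text
t7.15 [477.6 126.8  -2.2] jaw 108.28 z [ 7.e-04  3.e-04 -1.e+00] F [-0.6  0.6  0.1] M [ 0.07 -0.    0.01] q [-0.51  0.49  0.19  2.1  -0.17  0.56  1.69] op 50.1
[[501.0, 118.0, 26.0], [456.0, 117.0, 26.0], [460.0, 105.0, 26.0], [476.0, 111.0, 26.0], [488.0, 115.0, 26.0], [469.0, 110.0, 26.0], [459.0, 109.0, 27.0], [455.0, 121.0, 27.0], [505.0, 120.0, 27.0], [471.0, 108.0, 27.0], [463.0, 107.0, 27.0], [502.0, 112.0, 27.0]]
```

Request:
{"api": "play_rows", "payload": {
  "increments": [
    [[-0.0005,0,-0.003],0,0.04],
    [[0,0,0],0,0.03],
    [[0,0,0],0,0.026],
    [[0,0,0],0,0.02],
    [[0,0,0],0,0.01],
    [[0,0,0],0,0.0],
    [[0,0,0],0,0.0],
    [[0,0,0],0,0.0],
    [[0,0,0],0,0.0]
  ],
  "squeeze": 70
}}

```text
time_s: 8.1
tool_pos: [476.9, 126.8, -5.3]
orientation: [[-0.95, -0.314, 0.0], [-0.314, 0.95, 0.0], [-0.0, 0.0, -1.0]]
contact_force: [-2.5, -1.0, 5.2]
opening: 0.271
```

Run:
```python
from h import *
state()
```

```text
t8.10 [476.9 126.8  -5.3] jaw 108.28 z [ 3.e-04  2.e-04 -1.e+00] F [-2.5 -1.   5.2] M [0.04 0.31 0.07] q [-0.51  0.5   0.19  2.1  -0.17  0.56  1.69] op 23.2
```

Gripped at 23.2 mm. The home reference is TCP (476.9, 126.8, -5.3) with jaw at 108.3°. Now lift straight up.

Request:
{"api": "play_rows", "payload": {
  "increments": [
    [[0,0,0.001],0,0.0],
    [[0,0,0.004],0,0.0],
    [[0,0,0.01],0,0.0],
    [[0,0,0.02],0,0.0],
    [[0,0,0.03],0,0.0],
    [[0,0,0.03],0,0.0],
    [[0,0,0.02],0,0.0],
    [[0,0,0.005],0,0.0],
    [[0,0,0],0,0.0],
    [[0,0,0],0,0.0]
  ],
  "squeeze": 90
}}

```text
time_s: 9.1
tool_pos: [476.0, 126.6, 113.6]
orientation: [[-0.949, -0.314, -0.001], [-0.314, 0.949, -0.0], [0.001, -0.0, -1.0]]
contact_force: [-0.2, 0.2, -1.9]
opening: 0.266
```

Run:
```python
from h import *
state()
m=manip.camera_model("wrist"); p,d=manip.camera("wrist"); np.savez("w5.npz",p=p,d=d)
P,uv=cloud(m,d)
for n,lo,hi,r,c in(("heldmount",125,150,60,(478,126)),("rim",2,18,60,(478,126)),("tag",14,50,75,(541,-169))):
    k=(np.hypot(P[:,0]-c[0],P[:,1]-c[1])<r)&(P[:,2]>lo)&(P[:,2]<hi); Q=P[k]
    if len(Q)>5: print(n,len(Q),cv2.minAreaRect(Q[:,:2].astype(np.float32)),np.round(np.percentile(Q[:,2],[5,50,95]),1))
p2,d2=manip.camera("side")
cv2.imwrite("pics/g5.png",np.hstack([cv2.resize(p2[100:240,170:300],(400,430),interpolation=2),cv2.resize(p[100:400,180:460],(400,430))]))
```

```text
t9.10 [476.  126.6 113.6] jaw 108.29 z [-1.3e-03 -5.0e-04 -1.0e+00] F [-0.2  0.2 -1.9] M [-0.02 -0.02 -0.01] q [-0.57  0.31  0.25  2.   -0.1   0.84  1.63] op 22.7
heldmount 3079 ((460.417236328125, 121.89283752441406), (35.73085021972656, 49.01790237426758), 18.198745727539062) [136.9 143.1 149.2]
rim 2202 ((462.7688293457031, 120.24493408203125), (83.24141693115234, 109.89759063720703), 18.381471633911133) [ 3.4 11.3 13.1]
tag 5171 ((539.5982666015625, -168.53106689453125), (62.36812210083008, 92.11050415039062), 80.97624206542969) [17.  24.9 26.1]
```

View pics/g5.png

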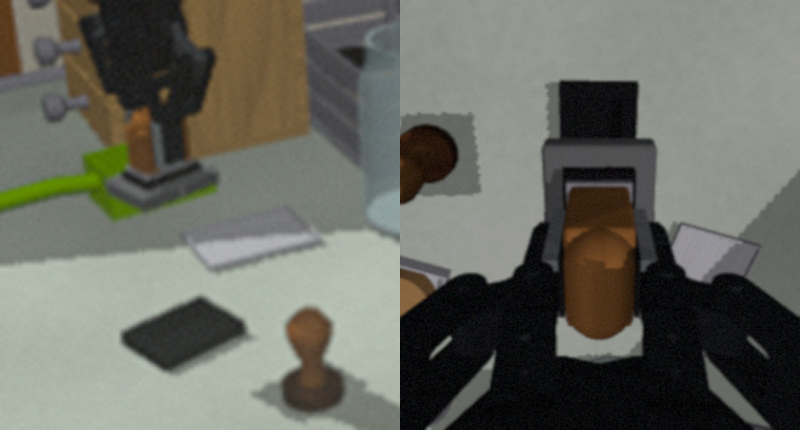

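Stamp held square. Now carry it over the tag, turning to the tag's -8.9°.

Request:
{"api": "play_rows", "payload": {
  "increments": [
    [[0.002,-0.01,0],-0.016,0.0],
    [[0.004,-0.02,0],-0.03,0.0],
    [[0.006,-0.028,0],-0.045,0.0],
    [[0.006,-0.03,0],-0.048,0.0],
    [[0.007,-0.03,0],-0.048,0.0],
    [[0.007,-0.03,0],-0.048,0.0],
    [[0.007,-0.03,0],-0.048,0.0],
    [[0.007,-0.03,0],-0.048,0.0],
    [[0.006,-0.03,0],-0.048,0.0],
    [[0.006,-0.028,0],-0.045,0.0],
    [[0.004,-0.02,0],-0.034,0.0],
    [[0.002,-0.01,0],-0.017,0.0]
  ]
}}

```text
time_s: 10.4
tool_pos: [540.1, -172.5, 113.9]
orientation: [[-0.987, 0.16, -0.001], [0.16, 0.987, -0.001], [0.001, -0.001, -1.0]]
contact_force: [-0.5, 0.3, -2.0]
opening: 0.269
```

Request:
{"api": "play_rows", "payload": {
  "increments": [
    [[0,0,0],0,0.0],
    [[0,0,0],0,0.0],
    [[0,0,0],0,0.0]
  ]
}}

```text
time_s: 10.7
tool_pos: [540.6, -167.6, 114.2]
orientation: [[-0.988, 0.153, -0.001], [0.153, 0.988, 0.001], [0.001, 0.001, -1.0]]
contact_force: [-0.1, 0.7, -0.8]
opening: 0.27
```

Run:
```python
from h import *
state()
m=manip.camera_model("wrist"); p,d=manip.camera("wrist"); np.savez("w6.npz",p=p,d=d)
cv2.imwrite("pics/w6.png",p)
P,uv=cloud(m,d); print(m["position"])
for n,lo,hi,r,c in(("held",115,165,60,(541,-169)),("tagtop",21,50,75,(541,-169)),("tray",3,10,80,(541,-169))):
    k=(np.hypot(P[:,0]-c[0],P[:,1]-c[1])<r)&(P[:,2]>lo)&(P[:,2]<hi); Q=P[k]
    if len(Q)>5: print(n,len(Q),cv2.minAreaRect(Q[:,:2].astype(np.float32)),np.round(np.percentile(Q[:,2],[5,50,95]),1))
for c in("top","side"):
    z=np.load(f"{c}0.npz"); M=manip.camera_model(c); P,uv=cloud(M,z["d"])
    k=(np.hypot(P[:,0]-541,P[:,1]+169)<75)&(P[:,2]>21); Q=P[k]; print(c,cv2.minAreaRect(Q[:,:2].astype(np.float32)))
```

```text
t10.70 [ 540.6 -167.6  114.2] jaw 81.2 z [-6.e-04  9.e-04 -1.e+00] F [-0.1  0.7 -0.8] M [0.02 0.02 0.02] q [-0.11  0.44  0.44  1.84 -0.23  0.92  1.85] op 23.1
[ 456.29277026 -154.99476119  297.07298542]
held 3904 ((524.5400390625, -165.20372009277344), (49.014339447021484, 36.0064811706543), 80.688720703125) [138.4 144.  162.3]
tagtop 2789 ((517.945068359375, -165.47320556640625), (61.36846923828125, 47.07830810546875), 81.21089172363281) [23.6 24.7 25.8]
tray 506 ((516.6160278320312, -171.9521026611328), (124.29412841796875, 60.648014068603516), 82.00306701660156) [3.2 6.1 7.8]
top ((540.8093872070312, -169.30880737304688), (62.30924606323242, 91.14221954345703), 81.39547729492188)
side ((541.3386840820312, -168.24057006835938), (63.97367477416992, 90.33167266845703), 81.92070007324219)
```

View pics/w6.png

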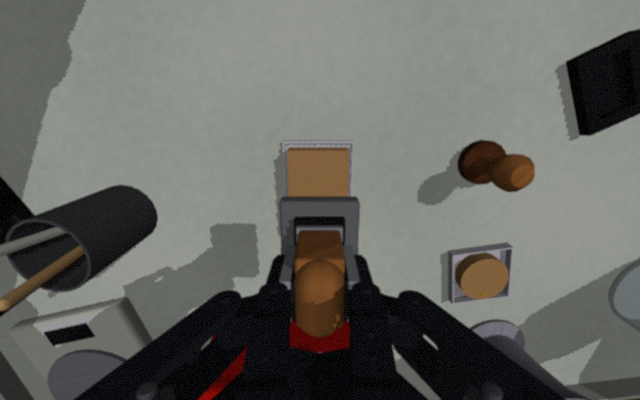

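Tag top at z 24.7 with 61 mm width at 81.2°, exactly the jaw angle. The centre is (-1, -1.2) mm off the stamp. Correct that and descend to about 8 mm above contact.

Request:
{"api": "play_rows", "payload": {
  "increments": [
    [[-0.001,-0.0012,-0.005],0,0.0],
    [[0,0,-0.015],0,0.0],
    [[0,0,-0.02],0,0.0],
    [[0,0,-0.02],0,0.0],
    [[0,0,-0.015],0,0.0],
    [[0,0,-0.01],0,0.0],
    [[0,0,-0.005],0,0.0],
    [[0,0,-0.002],0,0.0],
    [[0,0,0],0,0.0],
    [[0,0,0],0,0.0],
    [[0,0,0],0,0.0]
  ]
}}

```text
time_s: 11.85
tool_pos: [540.1, -170.5, 23.0]
orientation: [[-0.988, 0.155, 0.001], [0.155, 0.988, -0.0], [-0.001, 0.0, -1.0]]
contact_force: [0.5, -0.7, -1.0]
opening: 0.268
```

Run:
```python
from h import *
state()
```

```text
t11.85 [ 540.1 -170.5   23. ] jaw 81.07 z [ 1.e-03 -1.e-04 -1.e+00] F [ 0.5 -0.7 -1. ] M [-0.04  0.02  0.02] q [-0.06  0.55  0.38  1.92 -0.3   0.72  1.91] op 22.9
```

Request:
{"api": "play_rows", "payload": {
  "increments": [
    [[-0.0003,0.0015,-0.002],0.001,0.0],
    [[0,0,-0.002],0,0.0],
    [[0,0,-0.002],0,0.0],
    [[0,0,-0.001],0,0.0],
    [[0,0,0],0,0.0],
    [[0,0,0],0,0.0],
    [[0,0,0],0,0.0],
    [[0,0,0],0,0.0]
  ]
}}

```text
time_s: 12.65
tool_pos: [539.5, -169.0, 15.5]
orientation: [[-0.988, 0.154, 0.0], [0.154, 0.988, 0.0], [-0.0, 0.0, -1.0]]
contact_force: [-0.0, 0.1, -2.0]
opening: 0.272
```

Run:
```python
from h import *
state()
m=manip.camera_model("wrist"); p,d=manip.camera("wrist"); np.savez("w7.npz",p=p,d=d)
P,uv=cloud(m,d)
for n,lo,hi,r,c in(("mount",37,50,60,(541,-169)),("tagtop",20,30,75,(541,-169))):
    k=(np.hypot(P[:,0]-c[0],P[:,1]-c[1])<r)&(P[:,2]>lo)&(P[:,2]<hi); Q=P[k]
    if len(Q)>5: print(n,len(Q),cv2.minAreaRect(Q[:,:2].astype(np.float32)),np.round(np.percentile(Q[:,2],[5,50,95]),1))
state()
```

```text
t12.65 [ 539.5 -169.    15.5] jaw 81.13 z [ 2.e-04  0.e+00 -1.e+00] F [-0.   0.1 -2. ] M [ 0.04 -0.03 -0.04] q [-0.06  0.56  0.37  1.92 -0.31  0.71  1.92] op 23.2
mount 2595 ((523.4072875976562, -166.54727172851562), (48.77877426147461, 35.92154312133789), 80.81529998779297) [40.1 44.8 47.5]
tagtop 2798 ((523.6708374023438, -166.3220977783203), (61.580482482910156, 58.846473693847656), 81.09747314453125) [23.4 24.7 25.8]
t12.70 [ 539.5 -169.    15.5] jaw 81.13 z [ 2.e-04  0.e+00 -1.e+00] F [ 0.1 -0.4 -0.9] M [-0.05 -0.01  0.03] q [-0.06  0.56  0.37  1.92 -0.31  0.71  1.92] op 23.3
```

Stamp (539.2,-169.0) and tag (539.1,-168.8) now agree to 0.2 mm and about 0.1°. Slow approach by force.

Request:
{"api": "play_rows", "payload": {
  "increments": [
    [[0,0,-0.0005],0,0.0],
    [[0,0,-0.0005],0,0.0],
    [[0,0,-0.0005],0,0.0],
    [[0,0,-0.0004],0,0.0],
    [[0,0,-0.0004],0,0.0],
    [[0,0,-0.0002],0,0.0],
    [[0,0,0],0,0.0]
  ]
}}

```text
time_s: 13.4
tool_pos: [539.4, -168.9, 12.9]
orientation: [[-0.988, 0.154, -0.0], [0.154, 0.988, 0.0], [0.0, 0.0, -1.0]]
contact_force: [-0.1, -0.3, -1.1]
opening: 0.271
```

Run:
```python
from h import *
state()
```

```text
t13.40 [ 539.4 -168.9   12.9] jaw 81.13 z [-0.e+00  1.e-04 -1.e+00] F [-0.1 -0.3 -1.1] M [0.03 0.02 0.03] q [-0.05  0.57  0.37  1.93 -0.31  0.7   1.92] op 23.1
```

Request:
{"api": "play_rows", "payload": {
  "increments": [
    [[0,0,-0.0003],0,0.0],
    [[0,0,-0.0003],0,0.0],
    [[0,0,-0.0002],0,0.0],
    [[0,0,0],0,0.0]
  ]
}}

```text
time_s: 13.8
tool_pos: [539.4, -169.0, 12.3]
orientation: [[-0.988, 0.154, 0.0], [0.154, 0.988, 0.0], [-0.0, 0.0, -1.0]]
contact_force: [-0.6, 0.1, 2.8]
opening: 0.264
```

Request:
{"api": "play_rows", "payload": {
  "increments": [
    [[0,0,-0.0003],0,0.0],
    [[0,0,-0.0003],0,0.0],
    [[0,0,-0.0002],0,0.0],
    [[0,0,0],0,0.0]
  ]
}}

```text
time_s: 14.2
tool_pos: [539.5, -169.0, 11.7]
orientation: [[-0.988, 0.154, 0.0], [0.154, 0.988, 0.0], [-0.0, 0.0, -1.0]]
contact_force: [-1.8, 0.9, 8.0]
opening: 0.266
```

Request:
{"api": "play_rows", "payload": {
  "increments": [
    [[0,0,-0.0003],0,0.0],
    [[0,0,-0.0003],0,0.0],
    [[0,0,-0.0001],0,0.0],
    [[0,0,0],0,0.0]
  ]
}}

```text
time_s: 14.6
tool_pos: [539.5, -169.0, 11.2]
orientation: [[-0.988, 0.154, 0.0], [0.154, 0.988, 0.0], [-0.0, 0.0, -1.0]]
contact_force: [-3.2, 0.1, 10.4]
opening: 0.271
```

Run:
```python
from h import *
state()
```

```text
t14.60 [ 539.5 -169.    11.2] jaw 81.12 z [ 4.e-04  3.e-04 -1.e+00] F [-3.2  0.1 10.4] M [ 0.29  0.72 -0.06] q [-0.05  0.57  0.37  1.93 -0.31  0.7   1.92] op 23.1
```

Request:
{"api": "play_rows", "payload": {
  "increments": [
    [[0,0,-0.0002],0,0.0],
    [[0,0,-0.0002],0,0.0],
    [[0,0,0],0,0.0]
  ]
}}

```text
time_s: 14.9
tool_pos: [539.5, -169.0, 11.0]
orientation: [[-0.988, 0.154, 0.0], [0.154, 0.988, 0.0], [-0.0, 0.0, -1.0]]
contact_force: [-4.7, 2.3, 13.1]
opening: 0.27
```

Request:
{"api": "play_rows", "payload": {
  "increments": [
    [[0,0,0],0,0.0],
    [[0,0,0],0,0.0],
    [[0,0,0],0,0.0],
    [[0,0,0],0,0.0],
    [[0,0,0],0,0.0],
    [[0,0,0],0,0.0],
    [[0,0,0],0,0.0],
    [[0,0,0],0,0.0],
    [[0,0,0],0,0.0]
  ]
}}

```text
time_s: 15.8
tool_pos: [539.5, -169.0, 11.0]
orientation: [[-0.988, 0.154, 0.001], [0.154, 0.988, 0.0], [-0.0, 0.0, -1.0]]
contact_force: [-4.5, 2.0, 13.2]
opening: 0.269
```

Run:
```python
from h import *
state()
```

```text
t15.80 [ 539.5 -169.    11. ] jaw 81.12 z [ 5.e-04  3.e-04 -1.e+00] F [-4.5  2.  13.2] M [0.37 0.95 0.08] q [-0.05  0.57  0.37  1.93 -0.31  0.7   1.92] op 23.0
```

Held at about 14.7 N net for 1.2 s, steady. Lift straight up.

Request:
{"api": "play_rows", "payload": {
  "increments": [
    [[0,0,0.001],0,0.0],
    [[0,0,0.002],0,0.0],
    [[0,0,0.003],0,0.0],
    [[0,0,0.006],0,0.0],
    [[0,0,0.012],0,0.0],
    [[0,0,0.02],0,0.0],
    [[0,0,0.025],0,0.0],
    [[0,0,0.02],0,0.0],
    [[0,0,0.01],0,0.0],
    [[0,0,0.005],0,0.0],
    [[0,0,0],0,0.0]
  ]
}}

```text
time_s: 16.9
tool_pos: [539.5, -168.9, 114.5]
orientation: [[-0.988, 0.154, 0.001], [0.154, 0.988, 0.0], [-0.001, 0.0, -1.0]]
contact_force: [-0.8, 0.2, -1.6]
opening: 0.268
```

Run:
```python
from h import *
state()
p,d=manip.camera("side"); a,_=manip.camera("wrist"); t,_=manip.camera("top")
cv2.imwrite("pics/p8.png",np.hstack([cv2.resize(p[180:320,250:380],(400,430),interpolation=2),cv2.resize(a[100:400,180:460],(400,430))]))
```

```text
t16.90 [ 539.5 -168.9  114.5] jaw 81.13 z [ 6.e-04  0.e+00 -1.e+00] F [-0.8  0.2 -1.6] M [-0.    0.01 -0.01] q [-0.11  0.43  0.44  1.84 -0.23  0.91  1.85] op 22.9
```

View pics/p8.png

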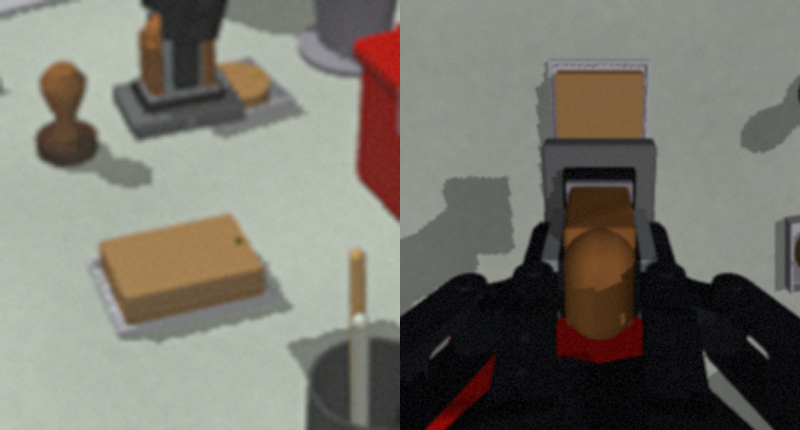

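No mark shows in the picture (the rendering may not draw ink), but the force record was in the printing range throughout, so I won't press again. Carry the stamp back to above its base.

Request:
{"api": "play_rows", "payload": {
  "increments": [
    [[-0.002,0.01,0],0.016,0.0],
    [[-0.004,0.02,0],0.03,0.0],
    [[-0.006,0.028,0],0.045,0.0],
    [[-0.006,0.03,0],0.048,0.0],
    [[-0.007,0.03,0],0.048,0.0],
    [[-0.007,0.03,0],0.048,0.0],
    [[-0.007,0.03,0],0.048,0.0],
    [[-0.006,0.03,0],0.048,0.0],
    [[-0.006,0.03,0],0.048,0.0],
    [[-0.006,0.028,0],0.045,0.0],
    [[-0.003,0.02,0],0.03,0.0],
    [[-0.002,0.01,0],0.015,0.0]
  ]
}}

```text
time_s: 18.25
tool_pos: [476.7, 129.3, 113.9]
orientation: [[-0.95, -0.313, -0.001], [-0.313, 0.95, 0.0], [0.0, 0.001, -1.0]]
contact_force: [0.1, -0.2, -1.1]
opening: 0.267
```

Request:
{"api": "play_rows", "payload": {
  "increments": [
    [[0,0,0],0,0.0],
    [[0,0,0],0,0.0],
    [[0,0,0],0,0.0],
    [[0,0,0],0,0.0],
    [[0,0,0],0,0.0],
    [[0,0,0],0,0.0]
  ]
}}

```text
time_s: 18.85
tool_pos: [477.5, 126.6, 114.2]
orientation: [[-0.951, -0.308, 0.0], [-0.308, 0.951, -0.0], [-0.0, -0.0, -1.0]]
contact_force: [-0.3, -0.2, -0.2]
opening: 0.273
```

Run:
```python
from h import *
state()
```

```text
t18.85 [477.5 126.6 114.2] jaw 107.95 z [ 0. -0. -1.] F [-0.3 -0.2 -0.2] M [-0.02  0.02 -0.02] q [-0.57  0.31  0.26  2.   -0.11  0.84  1.63] op 23.3
```

Request:
{"api": "play_rows", "payload": {
  "increments": [
    [[-0.0003,0.0001,-0.01],0.001,0.0],
    [[0,0,-0.02],0,0.0],
    [[0,0,-0.025],0,0.0],
    [[0,0,-0.025],0,0.0],
    [[0,0,-0.015],0,0.0],
    [[0,0,-0.008],0,0.0],
    [[0,0,-0.003],0,0.0],
    [[0,0,0],0,0.0],
    [[0,0,0],0,0.0],
    [[0,0,0],0,0.0],
    [[0,0,0],0,0.0]
  ]
}}

```text
time_s: 19.95
tool_pos: [477.5, 127.3, 8.8]
orientation: [[-0.951, -0.31, 0.001], [-0.31, 0.951, 0.0], [-0.001, 0.0, -1.0]]
contact_force: [0.7, -0.2, -2.0]
opening: 0.268
```

Run:
```python
from h import *
state()
m=manip.camera_model("wrist"); p,d=manip.camera("wrist")
P,uv=cloud(m,d)
for n,lo,hi,r,c in(("mount",29,43,60,(477,126)),("rim",9,15,60,(477,126))):
    k=(np.hypot(P[:,0]-c[0],P[:,1]-c[1])<r)&(P[:,2]>lo)&(P[:,2]<hi); Q=P[k]
    if len(Q)>5:
        R=cv2.minAreaRect(Q[:,:2].astype(np.float32)); print(n,len(Q),R,np.round(np.percentile(Q[:,2],[5,50,95]),1))
        a=np.radians(18); ax=np.array([np.cos(a),np.sin(a)]); ay=np.array([-ax[1],ax[0]]); s=Q[:,:2]-[477,126.7]
        print("along min/max",np.round([np.percentile(s@ax,.5),(s@ax).max(),np.percentile(s@ay,.5),np.percentile(s@ay,99.5)],1))
cv2.imwrite("pics/w9.png",cv2.resize(p[80:280,200:440],(720,600),interpolation=2))
```

```text
t19.95 [477.5 127.3   8.8] jaw 108.06 z [ 1.e-03  5.e-04 -1.e+00] F [ 0.7 -0.2 -2. ] M [-0.01  0.01 -0.09] q [-0.53  0.47  0.21  2.09 -0.17  0.59  1.69] op 22.9
mount 2597 ((461.77349853515625, 122.49187469482422), (35.484432220458984, 48.76919174194336), 18.194156646728516) [32.4 38.  39.8]
along min/max [-33.3   2.  -23.2  24.6]
rim 1478 ((466.7055358886719, 123.10123443603516), (54.092403411865234, 58.11627960205078), 17.76767349243164) [10.7 12.2 13.2]
along min/max [-37.8  16.  -29.2  28.7]
```

View pics/w9.png

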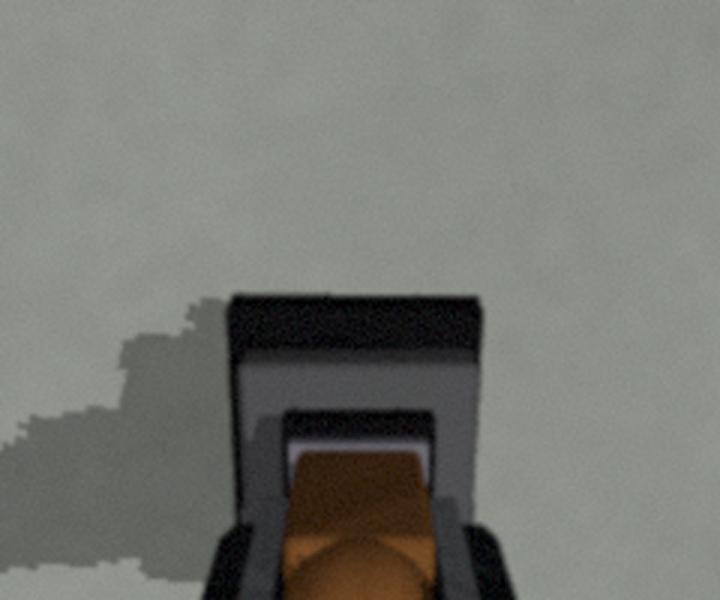

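Aligned within 1 mm and 0.3°. Nudge and seat.

Request:
{"api": "play_rows", "payload": {
  "increments": [
    [[0.0005,-0.0007,-0.001],0,0.0],
    [[0,0,-0.002],0,0.0],
    [[0,0,-0.003],0,0.0],
    [[0,0,-0.003],0,0.0],
    [[0,0,-0.002],0,0.0],
    [[0,0,-0.001],0,0.0],
    [[0,0,-0.0005],0,0.0],
    [[0,0,-0.0005],0,0.0],
    [[0,0,0],0,0.0],
    [[0,0,0],0,0.0]
  ]
}}

```text
time_s: 21.0
tool_pos: [477.7, 126.5, -4.7]
orientation: [[-0.951, -0.31, 0.0], [-0.31, 0.951, 0.0], [-0.0, 0.0, -1.0]]
contact_force: [0.7, 0.3, -1.5]
opening: 0.27
```

Request:
{"api": "play_rows", "payload": {
  "increments": [
    [[0,0,-0.0005],0,0.0],
    [[0,0,-0.0004],0,0.0],
    [[0,0,0],0,0.0]
  ]
}}

```text
time_s: 21.3
tool_pos: [477.7, 126.5, -5.2]
orientation: [[-0.951, -0.31, 0.0], [-0.31, 0.951, 0.0], [-0.0, 0.0, -1.0]]
contact_force: [-2.0, -0.5, 5.4]
opening: 0.269
```

Seated: contact at -5.2, the same as at the pick. Release and rise.

Request:
{"api": "play_rows", "payload": {
  "increments": [
    [[0,0,0],0,0.025],
    [[0,0,0],0,0.03],
    [[0,0,0],0,0.04],
    [[0,0,0],0,0.05],
    [[0,0,0],0,0.05],
    [[0,0,0.005],0,0.05],
    [[0,0,0.015],0,0.05],
    [[0,0,0.025],0,0.05],
    [[0,0,0.03],0,0.05],
    [[0,0,0.03],0,0.05],
    [[0,0,0.02],0,0.05],
    [[0,0,0],0,0.05]
  ]
}}

```text
time_s: 22.5
tool_pos: [479.5, 127.1, 122.3]
orientation: [[-0.951, -0.31, 0.005], [-0.31, 0.951, 0.002], [-0.005, 0.001, -1.0]]
contact_force: [0.8, -0.3, -0.2]
opening: 0.584
```

Run:
```python
from h import *
state()
m=manip.camera_model("wrist"); p,d=manip.camera("wrist")
P,uv=cloud(m,d)
for n,lo,hi,r in(("rim",7,16,60),("mount",19,30,60),("grip",34,84,50)):
    k=(np.hypot(P[:,0]-478,P[:,1]-126)<r)&(P[:,2]>lo)&(P[:,2]<hi); Q=P[k]
    print(n,len(Q),cv2.minAreaRect(Q[:,:2].astype(np.float32)),np.round(np.percentile(Q[:,2],[5,50,95]),1))
q,_=manip.camera("side")
cv2.imwrite("pics/end.png",np.hstack([cv2.resize(q[120:300,170:370],(400,360),interpolation=2),cv2.resize(p[80:280,220:440],(400,360))]))
```

```text
t22.50 [479.5 127.1 122.3] jaw 108.05 z [ 0.0048  0.0022 -1.    ] F [ 0.8 -0.3 -0.2] M [ 0.03 -0.04 -0.01] q [-0.58  0.3   0.27  1.99 -0.1   0.86  1.63] op 49.9
rim 797 ((478.3065185546875, 126.79911804199219), (78.67437744140625, 58.00185775756836), 17.651212692260742) [10.8 12.1 13.7]
mount 1438 ((477.28472900390625, 126.72431182861328), (67.38902282714844, 47.935699462890625), 18.176435470581055) [22.7 24.2 29.3]
grip 1279 ((476.8660888671875, 126.8912353515625), (40.86648941040039, 24.97905731201172), 18.8223819732666) [45.2 74.1 78.3]
```

View pics/end.png

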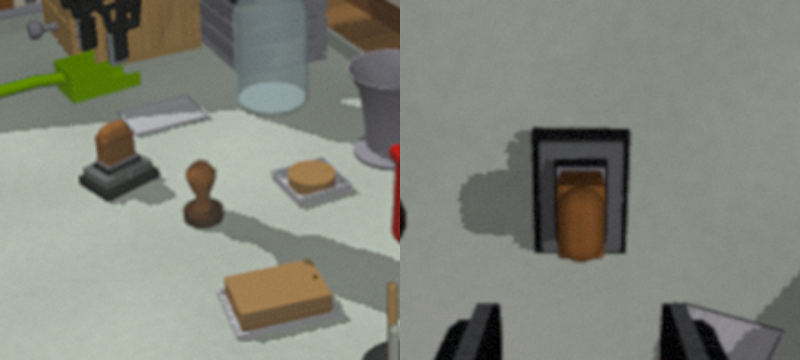

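The stamp sits flat on its base (mount top z 24.2, within about 1 mm and 0.5° of the base) and the gripper is clear. Handing in.

```bash
python3 -c "
from rig import manip
manip.hand_in()"
```

```text
the job is handed in; nothing more can be done
```

The top tag was pressed with the stamp, and the stamp is back on its base and released. The job was handed in after 22.5 s. I could not see a print: no ink mark was visible in the pictures after the press. They may not draw ink, so the force record is my only evidence that it printed.

- **Press:** I used the tag pile nearest the robot. Alignment was within about 0.2 mm of the tag's centre and 0.3° of its long edges. The stamp went down slowly and was held at about 14.7 N for about 1.2 s. It was then lifted straight up about 100 mm. About 5 N of sideways force built up during the hold, but the tool did not move sideways.
- **Return:** The mount is flat on the rim, with its top at z = 24.2 mm where 24 is expected. It is within about 1 mm and 0.5° of the base. Nothing looked moved in the last pictures, and the gripper is clear.
- **Failed first grasp:** The real fingertips stood about 40 mm higher than the reported tool position. On the first try the fingers closed on the rounded top of the grip and pushed it down with about 45 N. The stamp stayed on its base with the die hanging free, and its measured pose did not change. I measured the offset from depth and from that contact, corrected for it, and the second grasp held.

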